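# Count out tube caps on a counting tray

### The arm

A 7-joint arm with a two-finger parallel gripper is mounted at the origin on a cart in front of the work surface, level with it; the furniture and walls round the work are solid. World frame = base frame: x ahead of the robot, y to its left, z up, the work surface at z = 0. Lengths are in m, angles in rad, forces in N, time in s.
With the tool pointing down it reaches from about 0.4 to 0.85 m from the base axis. Payload 4.5 kg.
Tool frame: the origin (TCP) lies between the finger pads; the fingertips stand 11 mm ahead of it and the grasp point (between the pads) lies 8 mm behind it (r.tip_reach is the distance from the TCP to the fingertips, in m); x points along the fingers, y is the direction in which the jaws open and shut, and the axes are right-handed (so a half turn about x gives the same grasp; the last joint's range is limited). The gripper opens to 88 mm and grips with 3 to 60 N. Pads are 18 mm wide; open, the fingers measure 123 mm over their backs; the gripper's body (75 mm by 187 mm) begins 45 mm behind the grasp point.
Start: joints at [-1.262, 0.689, -0.195, 1.565, 0.157, 0.902, -0.215], TCP at [0.17, 0.602, 0.25] pointing down, gripper open.
Joint ranges: [-3.01, 3.01], [-0.46, 2.08], [-1.47, 1.51], [0.13, 2.56], [-1, 4.14], [0.04, 2.09], [-2.66, 2.66]. Speed limits (rad/s): [2.57, 2.57, 3.14, 3.14, 3.14, 3.14, 3.14].

### API

Orientations are given as a unit quaternion [x, y, z, w].
In Python, from plant import r gives the robot as it stands.
- The arm moves only by the tool drive_tool, never from a script. Its argument "deltas" is a list of rows, each a list of 3 entries, a list of its own where there are three numbers: the turn, a rotation vector about the tool's x, y, z in degrees, then the shift along the tool's x, y, z in cm, then the finger opening in cm, from 0 to 8.81. A call has 1 to 12 rows; each row shifts and turns the commanded pose from where the row before left it, along the tool's axes as they then stand; what a row does not reach is not made up. A row lasts 1/12 s, in which the tool goes at most 41.7 mm and 7.16 degrees, less where a joint would pass 70% of its speed; a pose out of reach is approached as far as the arm can. A call is refused whole if a number of a shift passes 4.17 or a number of a turn 7.16, either way. A call with a gripper value outside its range is refused whole. The fingers move at their own pace and stop on an object; "force" is the grip in N (left out, the last holds). Time passes only in rows, so rows that do not move let the fingers close. It gives the time, the measured TCP pose, the force and the opening at its end, in the units of the state.
- r.get_state(): the state, without advancing time (a new reading comes with each control period).
- r.snapshot(name): name is "side" or "top"; returns a dict with "color" (480x640x3 uint8, red, green, blue), "fov_y" (degrees; the focal length in pixels is half the picture's height over the tangent of half this angle, whatever the lens; pixels are square), "cx", "cy" (the principal point, pixels), "k1" (the pictures are not rectified: a ray, as slopes to the right and down, at radius r is drawn at 1 + k1 r^2 times it, then the intrinsics apply), "extrinsics" (4x4, takes a point from world to camera coordinates). Camera axes: x right, y up, looking along -z (the intrinsics and any distortion apply to the point x, -y, -z); pixel columns grow to the right and rows downward; lengths in m; the calibration is good to about 2 mm. A picture is of the moment at which its call begins. There is no depth.
- r.finish_job(): hands the job in, once; it reports no verdict.
The state is a dict: "clock": time; "q": joint angles; "qd": joint speeds; "joint_torque": joint torques, N m; "tool_pos": TCP position; "eef_rot": TCP orientation; "contact_force": force on the tool from outside, world axes, zero at the start; "moment": the same for the moment, N m; "opening": opening from 0.0 (shut) to 1.0 (fully open).
Only numpy, scipy, OpenCV 4.12 (cv2) and the standard library are available. Lean on these libraries where they do the work, as an engineer would, in place of code of your own. Each camera call takes 0.05 s, during which the arm holds its last target. There are 200 camera calls.

### The job

With the fingers shut, sweep the three small tube caps across the plate of the counting tray and over its open edge into the trough, leaving the two wide jar caps on the plate (they are poured back later), and then push the trough's cover over until it lies fully shut. Caps are only pushed, never lifted, and nothing else on the desk is disturbed.

Things in the scene. Friction and masses are not known exactly. Their poses are not given: they have to be found in the camera images.
- tray: Grey plastic counting tray, fixed on the desk, 220 x 210 mm, turned by up to 0.3 rad. Origin under its middle at desk level, z up. In its frame the flat plate, 30 mm above the desk, spans x = -106 to 106 and y = -99 to 51 mm. 4 mm thick walls stand 17 mm above it on the -x, -y and +x sides; a spout 52 mm wide breaks the +x wall at its -y end. The +y (left) side is open to the trough.
- trough (a point): Middle of the floor of the trough where the tube caps belong: a sunken channel along the tray's left side, in the tray's frame x = -106 to 106, y = 51 to 99 mm. Its floor is 4 mm above the desk, 26 mm below the plate; its end and outer walls are no higher than the plate. Axes as the tray's.
- plate_lip (a point): Middle of the plate's open edge (y = 51 mm in the tray's frame), at the plate's surface; it has no wall, and the trough begins here. Axes as the tray's.
- cover (a joint): Hinge of the trough's cover, a 216 x 54 mm grey plastic flap 2.5 mm thick, hinged along the outer wall of the trough. 0 = shut, lying flat over the trough; it starts open at 1.75 to 1.95 rad, leaning outwards past upright. The hinge has friction: the cover stays where it is left and takes under 1 N at its free edge to turn; 0 and 2.0 are hard stops.
- cover_hinge (a point): Middle of the cover's hinge line, which runs along the tray's x at y = 103 mm, 31 mm above the desk. Moves with nothing but the tray.
- cover_edge (a point): Middle of the cover's free long edge, 54 mm from the hinge line; about 84 mm above the desk when the cover is upright. When shut it lies 4 mm inside the lip, just on the plate.
- tube_cap_1_center (a point): Centre of a small white ribbed screw cap for the sample tubes, 19 mm across and 14 mm high, 10 to 14 g, loose, standing on its mouth on the plate (centre 7 mm above it). One of three; to be swept into the trough.
- tube_cap_2_center (a point): Centre of a small white ribbed screw cap for the sample tubes, 19 mm across and 14 mm high, 10 to 14 g, loose, standing on its mouth on the plate (centre 7 mm above it). One of three; to be swept into the trough.
- tube_cap_3_center (a point): Centre of a small white ribbed screw cap for the sample tubes, 19 mm across and 14 mm high, 10 to 14 g, loose, standing on its mouth on the plate (centre 7 mm above it). One of three; to be swept into the trough.
- jar_cap_1_center (a point): Centre of a wide white ribbed jar cap, 32 mm across and 12 mm high, 16 to 22 g, loose, lying mouth down on the plate among the tube caps (centre 6 mm above it). One of two; stays on the plate.
- jar_cap_2_center (a point): Centre of a wide white ribbed jar cap, 32 mm across and 12 mm high, 16 to 22 g, loose, lying mouth down on the plate among the tube caps (centre 6 mm above it). One of two; stays on the plate.
- code_scanner: Black pistol code scanner lying on its side, 152 x 64 x 50 mm, loose on the desk; origin at the middle of its underside. Not part of the job.
- marker_a: White marker pen with a black cap, 132 x 12 mm, loose on the desk; origin at the middle of its underside. Not part of the job.
- scissors: Blue-handled scissors lying flat, 87 x 199 x 9 mm, loose on the desk; origin at the middle of its underside. Not part of the job.
- note_block: Yellow block of sticky notes, 76 x 76 x 22 mm, loose on the desk; origin at the middle of its underside. Not part of the job.
- phone: Black mobile phone, 148 x 72 x 8 mm, loose on the desk; origin at the middle of its underside. Not part of the job.
- label_roll: White roll of labels lying flat, 84 mm across, 38 mm high, loose on the desk; origin at the middle of its underside. Not part of the job.

How it is judged:
On the way, in this order (a step that is already met when the one before it is completed fails the run):
1. the three tube caps lie in the trough (y of tube_cap_1_center in the frame of tray between 0.051 and 0.1 m and x of tube_cap_1_center in the frame of tray between -0.107 and 0.107 m and z of each of tube_cap_1_center, tube_cap_2_center, tube_cap_3_center in the frame of tray below 0.027 m and y of tube_cap_2_center in the frame of tray between 0.051 and 0.1 m and x of tube_cap_2_center in the frame of tray between -0.107 and 0.107 m and y of tube_cap_3_center in the frame of tray between 0.051 and 0.1 m and x of tube_cap_3_center in the frame of tray between -0.107 and 0.107 m), for 0.2 s.
2. the cover is shut over them (value of joint cover below 0.06 rad), for 0.2 s.
At the end, for the whole second after the job is handed in: The cover is shut (within 0.06 rad), all three tube caps lie in the trough beneath it (between the lip and the outer wall, centres below the plate's surface), and both jar caps lie flat on the plate within its walls and lip (all of step 1 and y of jar_cap_1_center in the frame of tray between -0.1 and 0.051 m and x of jar_cap_1_center in the frame of tray between -0.107 and 0.107 m and z of jar_cap_1_center in the frame of tray between 0.033 and 0.045 m and y of jar_cap_2_center in the frame of tray between -0.1 and 0.051 m and x of jar_cap_2_center in the frame of tray between -0.107 and 0.107 m and z of jar_cap_2_center in the frame of tray between 0.033 and 0.045 m and value of joint cover below 0.06 rad); the robot touches nothing.
It fails at once if a cap is lifted off the tray (its centre more than 62 mm above the desk) (height (world z) of any of tube_cap_1_center, tube_cap_2_center, tube_cap_3_center, jar_cap_1_center, jar_cap_2_center above 0.062 m).
It fails at once if a jar cap is pushed off the plate (y of any of jar_cap_1_center, jar_cap_2_center in the frame of tray above 0.053 m or height (world z) of any of jar_cap_1_center, jar_cap_2_center below 0.03 m).
It fails at once if another thing on the desk is moved by more than 20 mm (distance of any of code_scanner, marker_a, scissors, note_block, phone, label_roll from where it was at the start of the episode above 0.02 m).
It also fails if it takes over 54 s, if anything falls off the work surface, if the arm or the gripper's body presses on something with over 40 N, if the wrist force passes 120 N, or if a joint passes its speed limit or range.

## Working session

There is one attempt and no reset: what is moved stays moved. The work goes in short steps, Python scripts to look and compute and a tool call to move; the robot and the scene stay as the last step left them, time stands still between calls to the robot, and variables do not carry over. Pictures are saved under pics/ and viewed, about 8 in all and at most 12, crops included, and the job is handed in when it is done.

Besides the shell and the picture viewer there is one more tool, called after "Request:" as name(argument=value, ...) on one line, values as JSON. drive_tool: Moves the arm, as the interface text tells. Its arguments: {"type":"object","properties":{"deltas":{"type":"array","items":{"type":"array"}},"force":{"type":"number"}},"required":["deltas"]}

```bash
mkdir -p pics; cat > h.py <<'E'
import numpy as np, cv2
from plant import r
def snap(n,f=None):
    s=r.snapshot(n)
    if f: cv2.imwrite('pics/'+f,s['color'][:,:,::-1])
    return s
def K(s):
    f=240/np.tan(np.radians(s['fov_y'])/2)
    return np.array([[f,0,s['cx']],[0,f,s['cy']],[0,0,1]])
D=lambda s:np.array([s['k1'],0,0,0.])
F=np.diag([1,-1,-1.])
def ray(s,uv):
    x=cv2.undistortPoints(np.array(uv,float).reshape(-1,1,2),K(s),D(s))[:,0]
    E=np.array(s['extrinsics']);R=E[:3,:3];t=E[:3,3]
    d=np.c_[x,np.ones(len(x))]@F@R
    return -R.T@t,d
def onplane(s,uv,z):
    o,d=ray(s,uv); return o+d*((z-o[2])/d[:,2:])
def proj(s,P):
    E=np.array(s['extrinsics']);R=F@E[:3,:3];t=F@E[:3,3]
    return cv2.projectPoints(np.array(P,float).reshape(-1,1,3),cv2.Rodrigues(R)[0],t,K(s),D(s))[0][:,0]
E
python3 - <<'E'
from h import *
for n in('top','side'):
    s=snap(n,n+'0.png'); print(n,s['fov_y'],s['cx'],s['cy'],s['k1'],ray(s,[[320,240]]))
st=r.get_state();print(st, r.tip_reach)
E
```

```text
top 49.58245368306864 325.37604625182666 228.38123868448287 -0.1313273910549284 (array([0.20779203, 0.01547902, 1.40613708]), array([[ 0.19390179,  0.00839595, -0.98129441]]))
side 47.4375415264386 310.0057618848367 238.95940437702083 -0.02484887578955887 (array([-0.14301925, -0.90376871,  0.82371143]), array([[ 0.48762964,  0.66116283, -0.57045546]]))
{'clock': 0.1, 'q': array([-1.26218773,  0.68987529, -0.19455104,  1.56624546,  0.15728507,
        0.90248305, -0.21510759]), 'qd': array([-6.20766598e-05, -9.63476716e-04, -9.78880243e-05, -3.13346711e-03,
        8.26596578e-04,  4.26965553e-04, -2.66248948e-04]), 'joint_torque': array([-3.29101698e-03, -5.28499997e+01, -1.27137333e+00, -1.53838366e+01,
       -5.25383733e-02,  2.00238821e-03,  4.64882567e-05]), 'tool_pos': array([0.16947338, 0.6010149 , 0.24900503]), 'eef_rot': array([ 0.09625368,  0.70049363, -0.09739555,  0.70039847]), 'contact_force': array([-0.47877707,  0.26440792, -0.43157505]), 'moment': array([ 0.03327924, -0.00828787,  0.00764808]), 'opening': 1.002113714576488} 0.011
```

View pics/top0.png

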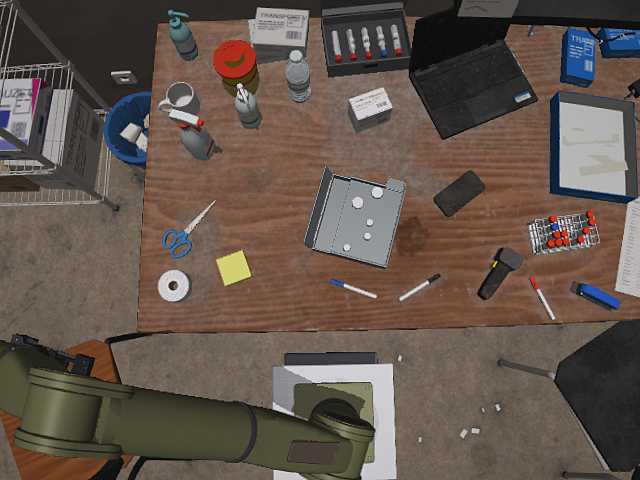

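View pics/side0.png

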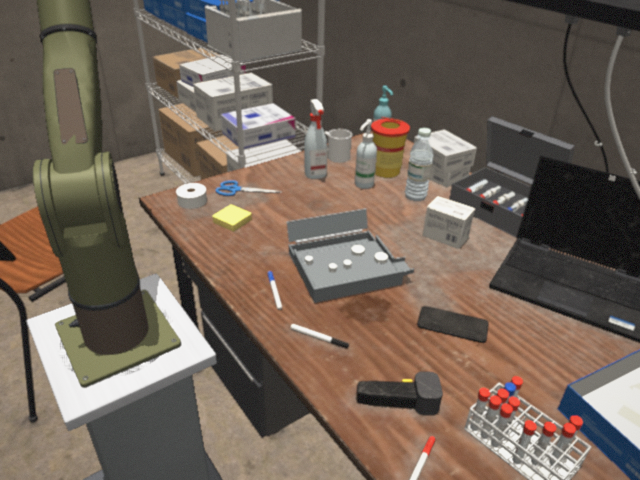

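The top view shows the tray around (355,218). The jar caps are at about (377,192) and (357,202), the tube caps at (370,223), (367,237) and (347,247), and the open cover is on the left at about x 308–330. Next I measure them from an enlarged crop.

```bash
python3 - <<'E'
from h import *
s=snap('top'); c=s['color'][:,:,::-1]
x0,y0=295,155
cv2.imwrite('pics/crop1.png',cv2.resize(c[y0:y0+125,x0:x0+125],None,fx=4.8,fy=4.8,interpolation=cv2.INTER_CUBIC))
for n,box in(('top',(300,160,415,275)),('side',(280,200,420,305))):
    s=snap(n);im=s['color'];a,b,e,f=box
    m=np.zeros(im.shape[:2],np.uint8);m[b:f,a:e]=(im[b:f,a:e].min(2)>175)*255
    k,l,st,ce=cv2.connectedComponentsWithStats(m)
    for i in range(1,k):
        if st[i,4]>8: print(n,st[i],ce[i].round(1),onplane(s,[ce[i]],.043)[0].round(4))
s=snap('top')
g=cv2.cvtColor(s['color'],cv2.COLOR_RGB2GRAY)
E
```

```text
top [372 187  11  11  92] [376.8 191.7] [ 0.6085 -0.1305  0.043 ]
top [352 197  11  11  92] [357.3 201.9] [ 0.5806 -0.0761  0.043 ]
top [367 219   6   6  32] [369.4 221.7] [ 0.5249 -0.1068  0.043 ]
top [364 233   7   6  31] [367.1 235.6] [ 0.4867 -0.0993  0.043 ]
top [344 244   6   7  34] [346.6 246.8] [ 0.4572 -0.0436  0.043 ]
side [326 234   8   3  14] [329.5 235. ] [0.5574 0.0059 0.043 ]
side [313 236  10   3  16] [317.7 237.1] [0.527  0.0149 0.043 ]
side [297 239  10   3  17] [301.6 239.9] [0.486  0.0268 0.043 ]
side [351 244  14   9 102] [357.6 248. ] [ 0.5814 -0.0782  0.043 ]
side [374 251  14   9  98] [380.5 255.4] [ 0.6085 -0.1326  0.043 ]
side [304 255  10   6  45] [308.6 257.4] [ 0.4592 -0.0432  0.043 ]
side [343 259  10   6  47] [347.  261.5] [ 0.5259 -0.1071  0.043 ]
side [328 262  10   7  48] [332.5 265. ] [ 0.4891 -0.0991  0.043 ]
```

View pics/crop1.png

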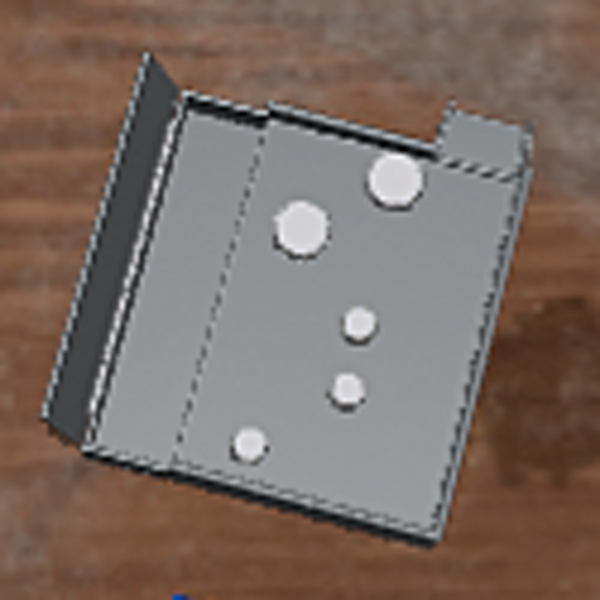

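The crop shows clearly that the lip runs from (265,128) to (177,460), the -y wall's outer corners are at (437,543) and (530,165), and the cover's free edge runs from (147,55) to (45,415).

```bash
python3 - <<'E'
from h import *
s=snap('top')
P=lambda u,z:onplane(s,np.array(u)/4.8+[295-.4,155-.4],z)
l=P([(265,128),(177,460)],.030); w=P([(530,165),(437,543)],.047); o=P([(183,95),(87,455)],.031);c=P([(147,55),(45,415)],.083)
for n,a in(('lip',l),('wall',w),('hinge',o),('cov',c)):
    d=a[0]-a[1];print(n,a.round(4).tolist(),np.hypot(*d[:2]).round(4),np.arctan2(d[1],d[0]).round(4))
yaw=np.mean([np.arctan2(*(a[0]-a[1])[[1,0]]) for a in(l,w,o)])
X=np.array([np.cos(yaw),np.sin(yaw)]);Y=np.array([-X[1],X[0]])
print('yaw',yaw)
for n,a,y in(('lip',l,.051),('wall',w,-.103),('hinge',o,.105)):
    m=a.mean(0)[:2]; print(n,'origin est',(m-Y*y).round(4), 'xdir',(m@X).round(4),'y',(m@Y-y).round(4))
caps=[(.6085,-.1315),(.581,-.077),(.5253,-.107),(.4878,-.0992),(.458,-.0434)]
for q in caps: print((q@X).round(4),(q@Y).round(4))
E
```

```text
lip [[0.6439, -0.0581, 0.03], [0.4505, -0.0031, 0.03]] 0.201 -0.2772
wall [[0.6139, -0.2076, 0.047], [0.3983, -0.1449, 0.047]] 0.2245 -0.2832
hinge [[0.6645, -0.0112, 0.031], [0.4542, 0.0472, 0.031]] 0.2183 -0.271
cov [[0.6711, 0.0094, 0.083], [0.4672, 0.0684, 0.083]] 0.2122 -0.2818
yaw -0.27715270187123686
lip origin est [ 0.5333 -0.0797] xdir 0.5347 y 0.0693
wall origin est [ 0.5343 -0.0772] xdir 0.535 y 0.0719
hinge origin est [ 0.5306 -0.083 ] xdir 0.5331 y 0.0654
0.6213 0.04
0.5799 0.0849
0.5345 0.0408
0.4963 0.0381
0.4524 0.0836
```

```bash
cat >> h.py <<'E'
from scipy.spatial.transform import Rotation as Ro
yaw=-.279; X=np.array([np.cos(yaw),np.sin(yaw),0]);Y=np.array([-X[1],X[0],0]);Z=np.array([0,0,1.])
T=np.c_[X,Y,Z]; O=.5345*X+.070*Y
def where():
    st=r.get_state();p=T.T@(st['tool_pos']-O);R=Ro.from_quat(st['eef_rot'])
    print('t',round(st['clock'],2),'tray mm',(p*1e3).round(1),'F',(T.T@st['contact_force']).round(1),'op',round(st['opening'],2))
    return p,R
def goto(x,y,z,tz=1):
    "needed turn (deg, tool axes) then shift in aligned tool axes (cm); tz: sign of tool z along tray Y"
    p,R=where(); G=np.c_[-Z,np.cross(tz*Y,-Z),tz*Y]
    print('turn',(R.inv()*Ro.from_matrix(G)).as_rotvec(degrees=True).round(1),'shift now',((R.as_matrix().T@(T@(np.array([x,y,z])/1e3-p)))*100).round(2),'shift aligned',(G.T@(np.array([x,y,z])/1e3-p)*100).round(2) if 0 else ((T@G).T@(T@(np.array([x,y,z])/1e3-p))*100).round(2))
E
sed -i 's/np.cross(tz\*Y,-Z),tz\*Y/np.cross(tz*np.eye(3)[1],-Z),tz*np.eye(3)[1]/; s/R.inv()\*Ro.from_matrix(G)/R.inv()*Ro.from_matrix(T@G)/' h.py
python3 - <<'E'
from h import *
goto(-38,-60,110,1);goto(-38,-60,110,-1)
E
```

```text
t 0.35 tray mm [-537.1  554.9  249.5] F [-0.1 -0.3  0.8] op 1.0
turn [-89.8  -0.    0. ] shift now [ 13.98 -61.69  49.65] shift aligned [ 13.95 -49.91 -61.49]
t 0.35 tray mm [-537.1  554.9  249.5] F [-0.1 -0.3  0.8] op 1.0
turn [90.2  0.   0. ] shift now [ 13.98 -61.69  49.65] shift aligned [13.95 49.91 61.49]
```

Request:
drive_tool(deltas=[[[3.75,0,0],[0,-0.6,3.7],0],[[3.75,0,0],[0,-0.6,3.7],0],[[3.75,0,0],[0,-0.6,3.7],0],[[3.75,0,0],[0,-0.6,3.7],0],[[3.75,0,0],[0,-0.6,3.7],0],[[3.75,0,0],[0,-0.6,3.7],0],[[3.75,0,0],[0,-0.6,3.7],0],[[3.75,0,0],[0,-0.6,3.7],0],[[3.75,0,0],[0,-0.6,3.7],0],[[3.75,0,0],[0,-0.6,3.7],0],[[3.75,0,0],[0,-0.6,3.7],0],[[3.75,0,0],[0,-0.6,3.7],0]], force=20)

```text
clock: 1.35
tool_pos: [0.4776, 0.287, 0.2498]
eef_rot: [0.359, 0.609, -0.358, 0.61]
contact_force: [0.9, 0.7, 0.4]
opening: 0.117
```

Request:
drive_tool(deltas=[[[3.75,0,0],[0.8,-0.5,3.5],0],[[3.75,0,0],[0.8,-0.5,3.5],0],[[3.75,0,0],[0.8,-0.5,3.5],0],[[3.75,0,0],[0.8,-0.5,3.5],0],[[3.75,0,0],[0.8,-0.5,3.5],0],[[3.75,0,0],[0.8,-0.5,3.5],0],[[3.75,0,0],[0.8,-0.5,3.5],0],[[3.75,0,0],[0.8,-0.5,3.5],0],[[3.75,0,0],[0.8,-0.5,3.5],0],[[3.75,0,0],[0.8,-0.5,3.5],0],[[3.75,0,0],[0.8,-0.5,3.5],0],[[3.75,0,0],[0.8,-0.5,3.5],0]])

```text
clock: 2.35
tool_pos: [0.4803, -0.1267, 0.1535]
eef_rot: [0.565, 0.426, -0.564, 0.426]
contact_force: [0.0, -0.1, 0.0]
opening: 0.002
```

```bash
python3 -c "
from h import *
goto(-38,-60,110,-1)"
```

```text
t 2.35 tray mm [-37.9 -59.6 153.5] F [ 0. -0.  0.] op 0.0
turn [ 0.1 -0.  -0.1] shift now [ 4.35 -0.02  0.04] shift aligned [ 4.35 -0.01  0.04]
```

Request:
drive_tool(deltas=[[[0,0,0],[3.0,0,0],0],[[0,0,0],[3.0,0,0],0],[[0,0,0],[2.5,0,0],0],[[0,0,0],[1.5,0,0],0],[[0,0,0],[0.85,0,0],0],[[0,0,0],[0,0,0],0]])

```text
clock: 2.85
tool_pos: [0.4795, -0.1248, 0.0438]
eef_rot: [-0.563, -0.428, 0.564, -0.426]
contact_force: [-0.4, 0.3, 0.4]
opening: 0.005
```

```bash
python3 -c "
from h import *
where()
for n in('side','top'):
    s=snap(n); q=proj(s,[O+T@np.array([-.038,0,.04])])[0].astype(int); c=s['color'][q[1]-55:q[1]+55,q[0]-60:q[0]+70,::-1]
    a=cv2.resize(c,(390,330),interpolation=2); b=a if n=='side' else np.hstack([b,a])
    if n=='side': b=a
cv2.imwrite('pics/p2.png',b)"
```

```text
t 2.85 tray mm [-39.2 -57.9  43.8] F [-0.4  0.2  0.4] op 0.01
```

View pics/p2.png

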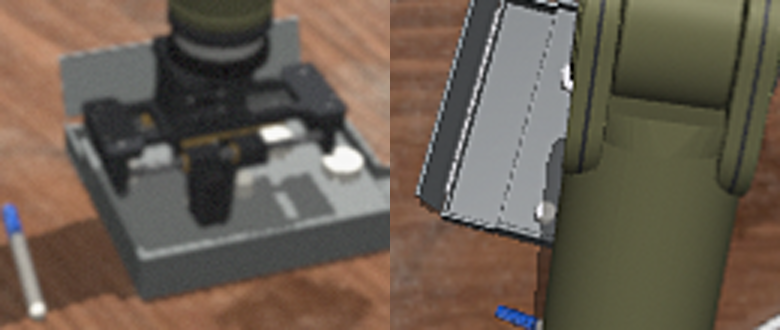

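The side view shows the shut fingers standing on the plate behind the tube caps, and the body clears the walls. I sweep cap 2 now.

Request:
drive_tool(deltas=[[[0,0,0],[0,0,-0.6],0],[[0,0,0],[0,0,-0.9],0],[[0,0,0],[0,0,-0.9],0],[[0,0,0],[0,0,-0.9],0],[[0,0,0],[0,0,-0.9],0],[[0,0,0],[0,0,-0.9],0],[[0,0,0],[0,0,-0.9],0],[[0,0,0],[0,0,-0.9],0],[[0,0,0],[0,0,-0.9],0],[[0,0,0],[0,0,-0.9],0],[[0,0,0],[0,0,-0.9],0],[[0,0,0],[0,0,-0.8],0]])

```text
clock: 3.95
tool_pos: [0.5085, -0.0238, 0.0451]
eef_rot: [0.564, 0.427, -0.564, 0.427]
contact_force: [0.1, -0.3, -0.1]
opening: 0.004
```

```bash
python3 -c "
from h import *
goto(-38,45,45,-1)
s=snap('side'); q=proj(s,[O+T@np.array([0,0,.04])])[0].astype(int); cv2.imwrite('pics/p3.png',cv2.resize(s['color'][q[1]-65:q[1]+65,q[0]-80:q[0]+80,::-1],None,fx=4,fy=4,interpolation=2))"
```

```text
t 3.95 tray mm [-39.1  47.1  45.1] F [ 0.2 -0.2 -0.1] op 0.0
turn [ 0.3 -0.   0. ] shift now [0.01 0.11 0.21] shift aligned [0.01 0.11 0.21]
```

View pics/p3.png

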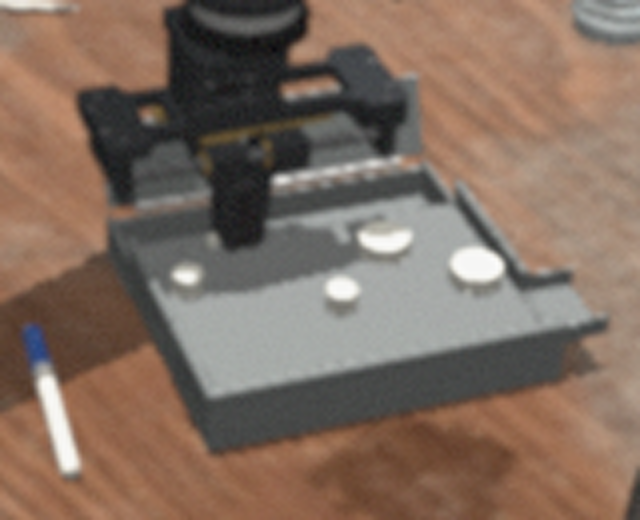

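Cap 2 is off the plate, with a white trace left of the finger at (212,240) that I will check from the top. I lift and go behind cap 1.

Request:
drive_tool(deltas=[[[0,0,0],[-3.0,0,0.2],0],[[0,0,0],[0,1.0,2.5],0],[[0,0,0],[0,1.0,2.7],0],[[0,0,0],[0,1.0,2.5],0],[[0,0,0],[0,0.9,2.5],0],[[0,0,0],[1.5,0,0],0],[[0,0,0],[1.5,0,0],0],[[0,0,0],[0,0,0],0]])

```text
clock: 4.67
tool_pos: [0.5161, -0.136, 0.0433]
eef_rot: [-0.563, -0.427, 0.565, -0.425]
contact_force: [-0.6, 0.1, 0.9]
opening: 0.01
```

```bash
python3 -c "
from h import *
goto(0,-57,45,-1)
s=snap('top'); im=s['color']; q=proj(s,[O+T@np.array([0,0.05,.04])])[0].astype(int); cv2.imwrite('pics/p4.png',cv2.resize(im[q[1]-60:q[1]+60,q[0]-60:q[0]+60,::-1],None,fx=4,fy=4,interpolation=2))
for n in ('top','side'):
    s=snap(n);im=s['color']
    m=(im.min(2)>165).astype(np.uint8);k,l,st,ce=cv2.connectedComponentsWithStats(m)
    for i in range(1,k):
        p=T.T@(onplane(s,[ce[i]],.044)[0]-O)
        if st[i,4]>8 and abs(p[:2]).max()<.15: print(n,st[i,2:],ce[i].round(),(p*1e3).round(0),'floor',(T.T@(onplane(s,[ce[i]],.018)[0]-O)*1e3).round(0))
"
```

```text
t 4.67 tray mm [ -0.9 -58.6  43.3] F [-0.6 -0.1  0.9] op 0.01
turn [0.2 0.  0.2] shift now [-0.17  0.09 -0.16] shift aligned [-0.17  0.09 -0.16]
top [ 6 19 19] [324. 205.] [ 13. 103.  44.] floor [ 19. 105.  18.]
top [ 3  8 13] [353. 202.] [42. 28. 44.] floor [50. 29. 18.]
top [ 7  7 37] [324. 227.] [-47.  85.  44.] floor [-41.  87.  18.]
top [ 3 10 10] [315. 236.] [-75. 104.  44.] floor [-70. 105.  18.]
side [14  4 25] [302. 240.] [-74.  88.  44.] floor [-62. 124.  18.]
side [ 6  4 12] [336. 250.] [-10.  21.  44.] floor [ 4. 54. 18.]
side [ 20  11 109] [307. 255.] [-83.  25.  44.] floor [-71.  58.  18.]
side [20  9 99] [379. 255.] [ 84. -27.  44.] floor [101.   5.  18.]
side [14  8 70] [401. 266.] [115. -85.  44.] floor [133. -56.  18.]
```

View pics/p4.png

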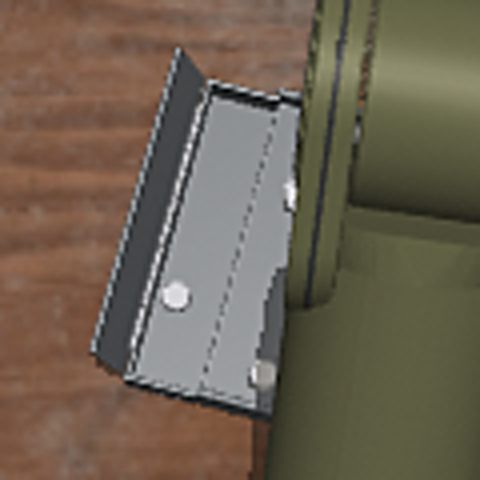

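Cap 2 lies in the trough (175,296), at about (-41, 87) in the tray frame. Jar cap 2 is at (290,193) and tube cap 3 at (263,375), both where they were. I sweep cap 1 (with a slight lift), and then move behind cap 3.

Request:
drive_tool(deltas=[[[0,0,0],[0,0,-0.6],0],[[0,0,0],[0,0,-0.9],0],[[0,0,0],[0,0,-0.9],0],[[0,0,0],[0,0,-0.9],0],[[0,0,0],[0,0,-0.9],0],[[0,0,0],[0,0,-0.9],0],[[0,0,0],[0,0,-0.9],0],[[0,0,0],[0,0,-0.9],0],[[0,0,0],[0,0,-0.9],0],[[0,0,0],[0,0,-0.9],0],[[0,0,0],[0,0,-0.9],0],[[0,0,0],[0,0,-0.8],0]])

```text
clock: 5.82
tool_pos: [0.5461, -0.0343, 0.0452]
eef_rot: [0.564, 0.427, -0.564, 0.427]
contact_force: [0.0, -0.4, -1.2]
opening: 0.0
```

```bash
python3 -c "
from h import *
goto(-81,-14,45,-1)"
```

```text
t 5.82 tray mm [-0.1 47.4 45.2] F [ 0.1 -0.4 -1.2] op 0.0
turn [ 0.3 -0.   0. ] shift now [ 0.01 -8.12  6.1 ] shift aligned [ 0.02 -8.09  6.14]
```

Request:
drive_tool(deltas=[[[0,0,0],[-3.0,0,0.2],0],[[0,0,0],[0,-1.5,2.0],0],[[0,0,0],[0,-2.2,2.0],0],[[0,0,0],[0,-2.2,1.9],0],[[0,0,0],[0,-2.2,0],0],[[0,0,0],[0,0,0],0],[[0,0,0],[1.5,0,0],0],[[0,0,0],[1.5,0,0],0],[[0,0,0],[0,0,0],0]])

```text
clock: 6.57
tool_pos: [0.4514, -0.0716, 0.0436]
eef_rot: [-0.563, -0.427, 0.564, -0.426]
contact_force: [-0.5, -0.1, 0.3]
opening: 0.0
```

```bash
python3 -c "
from h import *
goto(-81,46,45,-1)
v=[]
for n in ('top','side'):
    s=snap(n); q=proj(s,[O+T@np.array([0,0.03,.04])])[0].astype(int); v.append(cv2.resize(s['color'][q[1]-60:q[1]+60,q[0]-65:q[0]+65,::-1],(390,360),interpolation=2))
cv2.imwrite('pics/p5.png',np.hstack(v))
"
```

```text
t 6.57 tray mm [-80.8 -14.5  43.6] F [-0.4 -0.2  0.3] op 0.0
turn [ 0.3 -0.   0.1] shift now [-0.14  0.01 -6.05] shift aligned [-0.14 -0.02 -6.05]
```

View pics/p5.png

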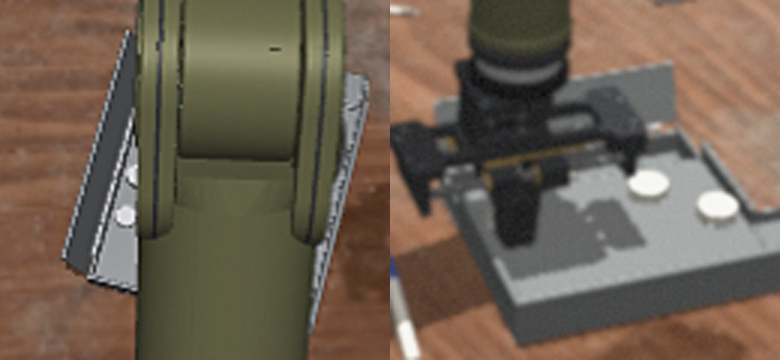

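Two caps show in the trough, at (126,215) and (132,173) in the left half, and both jar caps are in place. I sweep cap 3.

Request:
drive_tool(deltas=[[[0,0,0],[0,0,-0.5],0],[[0,0,0],[0,0,-0.8],0],[[0,0,0],[0,0,-0.9],0],[[0,0,0],[0,0,-0.9],0],[[0,0,0],[0,0,-0.9],0],[[0,0,0],[0,0,-0.9],0],[[0,0,0],[0,0,-0.7],0],[[0,0,0],[0,0,-0.5],0],[[0,0,0],[0,0,0],0]])

```text
clock: 7.42
tool_pos: [0.4683, -0.0119, 0.0452]
eef_rot: [0.564, 0.428, -0.563, 0.427]
contact_force: [0.6, -0.6, 0.4]
opening: 0.006
```

Request:
drive_tool(deltas=[[[0,0,0],[-2.5,0,1.0],0],[[0,0,0],[-4.0,0,2.5],0],[[0,0,0],[-4.0,0,4.0],0],[[0,0,0],[-2.0,0,4.0],0],[[0,0,0],[0,0,4.0],0],[[0,0,0],[0,0,4.0],0],[[0,0,0],[0,0,4.0],0],[[0,0,0],[0,0,4.0],0],[[0,0,0],[0,0,0],0]])

```text
clock: 8.17
tool_pos: [0.3933, -0.2727, 0.154]
eef_rot: [-0.565, -0.421, 0.569, -0.424]
contact_force: [-0.2, -0.2, -0.6]
opening: 0.005
```

```bash
python3 -c "
from h import *
goto(0,160,150,-1)
v=[]
for n in ('top','side'):
    s=snap(n);im=s['color']; q=proj(s,[O+T@np.array([0,0.03,.04])])[0].astype(int); v.append(cv2.resize(im[q[1]-60:q[1]+60,q[0]-65:q[0]+65,::-1],(390,360),interpolation=2))
    m=(im.min(2)>165).astype(np.uint8);k,l,st,ce=cv2.connectedComponentsWithStats(m)
    for i in range(1,k):
        p=T.T@(onplane(s,[ce[i]],.044)[0]-O)
        if st[i,4]>8 and abs(p[:2]).max()<.15: print(n,st[i,2:],ce[i].round(),(p*1e3).round(0),'floor',(T.T@(onplane(s,[ce[i]],.018)[0]-O)*1e3).round(0))
cv2.imwrite('pics/p6.png',np.hstack(v))
"
```

```text
t 8.17 tray mm [ -81.3 -223.9  154. ] F [-0.1 -0.2 -0.6] op 0.01
turn [-0.7  0.4 -0.1] shift now [  0.15   7.69 -38.48] shift aligned [  0.4    8.13 -38.39]
top [11 11 98] [377. 192.] [ 86. -28.  44.] floor [ 94. -29.  18.]
top [ 8 25 25] [325. 202.] [ 21. 103.  44.] floor [ 28. 105.  18.]
top [12 11 99] [357. 202.] [44. 16. 44.] floor [52. 17. 18.]
top [ 7  7 38] [328. 214.] [-8. 85. 44.] floor [-1. 87. 18.]
top [ 7  7 37] [324. 227.] [-47.  85.  44.] floor [-41.  87.  18.]
top [ 3 10 10] [315. 236.] [-75. 104.  44.] floor [-70. 105.  18.]
top [ 5  7 24] [328. 244.] [-88.  64.  44.] floor [-83.  65.  18.]
side [10  3 18] [318. 237.] [-31.  88.  44.] floor [-18. 124.  18.]
side [ 9  4 21] [377. 251.] [ 85. -11.  44.] floor [102.  22.  18.]
side [ 5  5 17] [299. 254.] [-99.  35.  44.] floor [-88.  69.  18.]
side [11  6 47] [382. 258.] [ 86. -41.  44.] floor [103. -10.  18.]
side [ 8  5 24] [327. 259.] [-41.  -7.  44.] floor [-29.  25.  18.]
side [ 37  16 326] [376. 270.] [ 51. -80.  44.] floor [ 67. -50.  18.]
side [13  8 62] [402. 266.] [116. -86.  44.] floor [134. -56.  18.]
side [ 27  21 361] [326. 277.] [-67. -70.  44.] floor [-56. -40.  18.]
```

View pics/p6.png

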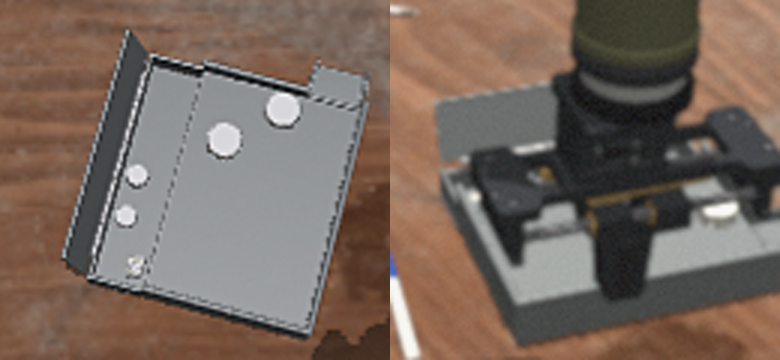

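All three tube caps are in the trough: (137,175), (126,215), and the third at (136,265) lying on its side, at tray y of about 87, 87 and 65. The jar caps haven't moved. Next I go over and beyond the open cover.

Request:
drive_tool(deltas=[[[-0.7,0.4,0],[0,0.8,-2.4],0],[[0,0,0],[0,0.8,-4.0],0],[[0,0,0],[0,0.8,-4.0],0],[[0,0,0],[0,0.8,-4.0],0],[[0,0,0],[0,0.8,-4.0],0],[[0,0,0],[0,0.8,-4.0],0],[[0,0,0],[0,0.8,-4.0],0],[[0,0,0],[0,0.8,-4.0],0],[[0,0,0],[0,0.9,-4.0],0],[[0,0,0],[0,0.8,-4.0],0],[[0,0,0],[0,0,0],0],[[0,0,0],[0,0,0],0]])

```text
clock: 9.27
tool_pos: [0.5753, 0.0927, 0.1556]
eef_rot: [0.562, 0.435, -0.557, 0.43]
contact_force: [-1.3, -0.8, -0.5]
opening: 0.006
```

```bash
python3 -c "
from h import *
goto(0,155,72,-1)"
```

```text
t 9.27 tray mm [ -7.  177.5 155.6] F [-1.  -1.1 -0.5] op 0.01
turn [ 1.4 -0.5  0.1] shift now [8.33 0.65 2.35] shift aligned [8.36 0.7  2.25]
```

Request:
drive_tool(deltas=[[[0.7,-0.4,0],[0,0,0],0],[[0,0,0],[0,0,0],0],[[0,0,0],[0,0,0],0]])

```text
clock: 9.52
tool_pos: [0.575, 0.0856, 0.1561]
eef_rot: [-0.564, -0.426, 0.565, -0.426]
contact_force: [1.3, -0.4, -0.8]
opening: 0.008
```

```bash
python3 -c "
from h import *
goto(0,155,72,-1)"
```

```text
t 9.52 tray mm [ -5.3 170.6 156.1] F [ 1.3  0.  -0.8] op 0.01
turn [0.1 0.1 0. ] shift now [8.42 0.53 1.55] shift aligned [8.41 0.53 1.56]
```

Request:
drive_tool(deltas=[[[0,0,0],[3.0,0.5,0],0],[[0,0,0],[3.0,0,0],0],[[0,0,0],[2.4,0,0],0],[[0,0,0],[0,0,1.0],0],[[0,0,0],[0,0,1.0],0],[[0,0,0],[0,0,1.0],0],[[0,0,0],[0,0,1.0],0],[[0,0,0],[0,0,0.8],0],[[0,0,0],[0,0,0.8],0],[[0,0,0],[0,0,0.7],0],[[0,0,0],[0,0,0.7],0],[[0,0,0],[0,0,0],0]])

```text
clock: 10.52
tool_pos: [0.5611, 0.0162, 0.0724]
eef_rot: [-0.564, -0.426, 0.565, -0.426]
contact_force: [0.1, -0.4, 0.1]
opening: 0.006
```

```bash
python3 -c "
from h import *
goto(0,84,70,-1)
v=[]
for n in ('top','side'):
    s=snap(n);im=s['color']; q=proj(s,[O+T@np.array([0,0.03,.04])])[0].astype(int); v.append(cv2.resize(im[q[1]-60:q[1]+60,q[0]-65:q[0]+65,::-1],(390,360),interpolation=2))
cv2.imwrite('pics/p7.png',np.hstack(v))
"
```

```text
t 10.52 tray mm [  0.5 100.1  72.4] F [ 0.2 -0.4  0.1] op 0.01
turn [ 0.1  0.1 -0. ] shift now [ 0.24 -0.05  1.61] shift aligned [ 0.24 -0.05  1.61]
```

View pics/p7.png

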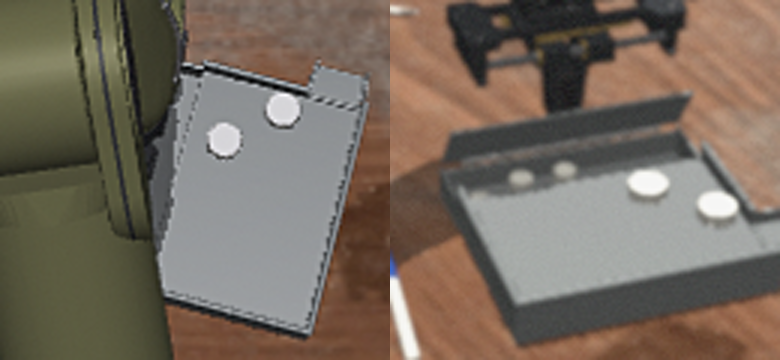

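The cover is past upright and leaning inwards in the side view (its edge runs from (450,135) to (690,95)). I follow its arc down.

Request:
drive_tool(deltas=[[[0,0,0],[0.15,0,0.55],0],[[0,0,0],[0.15,0,0.55],0],[[0,0,0],[0.2,0,0.5],0],[[0,0,0],[0.25,0,0.5],0],[[0,0,0],[0.45,0,0.25],0],[[0,0,0],[0.45,0,0.2],0],[[0,0,0],[0.35,0,0.1],0],[[0,0,0],[0.35,0,0.1],0],[[0,0,0],[0.3,0,0],0],[[0,0,0],[0.3,0,0],0],[[0,0,0],[0,0,0],0],[[0,0,0],[0,0,0],0]])

```text
clock: 11.62
tool_pos: [0.554, -0.0083, 0.0443]
eef_rot: [0.564, 0.427, -0.564, 0.427]
contact_force: [-3.8, -0.4, 17.9]
opening: 0.005
```

```bash
python3 -c "
from h import *
goto(0,72,42,-1)"
```

```text
t 11.62 tray mm [ 0.3 74.5 44.3] F [-3.5 -1.5 17.9] op 0.0
turn [ 0.2 -0.  -0. ] shift now [ 0.23 -0.03  0.25] shift aligned [ 0.23 -0.03  0.25]
```

18 N at tip height 33 mm fits the cover resting on its stop. I lift away and look.

Request:
drive_tool(deltas=[[[0,0,0],[-0.5,0,0],0],[[0,0,0],[-2.0,0,0],0],[[0,0,0],[-4.0,0,0],0],[[0,0,0],[-4.0,0,-2.0],0],[[0,0,0],[-2.0,0,-4.0],0],[[0,0,0],[0,0,-4.0],0],[[0,0,0],[0,0,-4.0],0],[[0,0,0],[0,0,-4.0],0],[[0,0,0],[0,0,-4.0],0],[[0,0,0],[0,0,-4.0],0],[[0,0,0],[0,0,0],0],[[0,0,0],[0,0,0],0]])

```text
clock: 12.62
tool_pos: [0.6228, 0.2424, 0.1627]
eef_rot: [0.563, 0.429, -0.562, 0.428]
contact_force: [-0.0, -1.4, 0.1]
opening: 0.006
```

```bash
python3 -c "
from h import *
where()
v=[]
for n in ('top','side'):
    s=snap(n,n+'_end.png');im=s['color']; q=proj(s,[O+T@np.array([0,0.03,.04])])[0].astype(int); v.append(cv2.resize(im[q[1]-60:q[1]+60,q[0]-65:q[0]+65,::-1],(390,360),interpolation=2))
    # change against the start image outside the tray/arm
    print(n,proj(s,[O+T@np.array([x,.049,.0315]) for x in(-.108,.108)]).round(1).tolist(),'crop0',(q-[65,60]).tolist())
cv2.imwrite('pics/p8.png',np.hstack(v))
"
```

```text
t 12.62 tray mm [ -2.6 334.6 162.7] F [ 0.3 -1.4  0.1] op 0.01
top [[331.5, 253.2], [351.4, 178.8]] crop0 [283, 156]
side [[293.7, 255.2], [374.7, 240.0]] crop0 [272, 188]
```

View pics/p8.png

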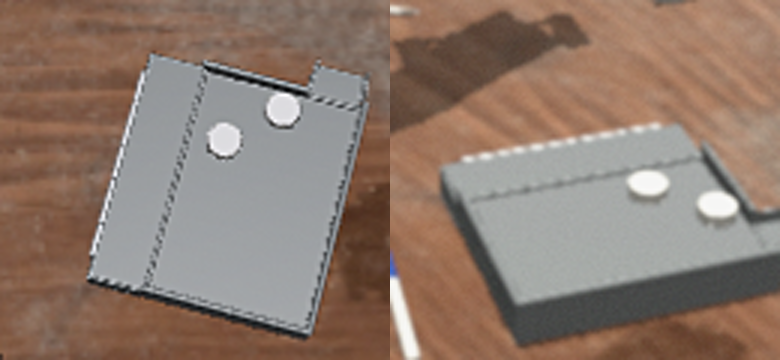

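View pics/side_end.png

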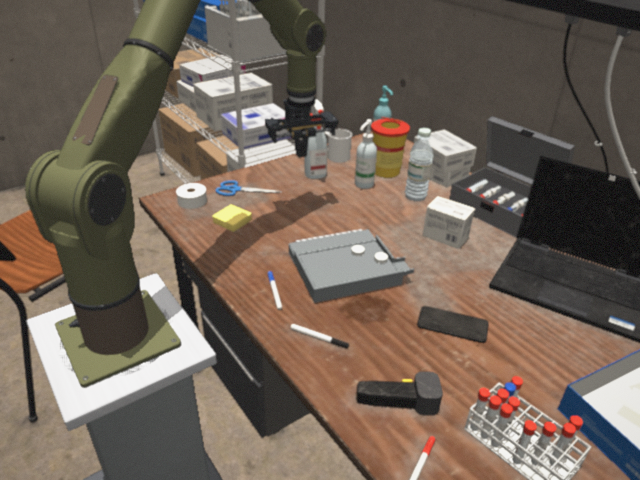

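The views show the cover flat and shut: its edge pixels match the z = 31.5 mm projection within a couple of pixels. The jar caps are on the plate, the other items are in place, and the arm is clear.

Request:
drive_tool(deltas=[[[0,0,0],[0,0,0],0],[[0,0,0],[0,0,0],0],[[0,0,0],[0,0,0],0]])

```text
clock: 12.97
tool_pos: [0.6237, 0.2364, 0.1638]
eef_rot: [-0.564, -0.426, 0.564, -0.426]
contact_force: [0.6, 0.0, 0.7]
opening: 0.004
```

```bash
python3 -c "
from h import *
where(); print(r.finish_job())"
```

```text
t 12.97 tray mm [-1.000e-01  3.290e+02  1.638e+02] F [0.5 0.2 0.7] op 0.0
the job is handed in; nothing more can be done
None
```

I swept the three tube caps one at a time over the lip into the trough with the fingers shut, then pushed the cover over until it was shut. The job was handed in at about 13 s; the hand-in reports no verdict.

- **Tube caps:** before I shut the cover, the pictures showed all three in the trough, at tray (x, y) of about (-1, 87), (-41, 87) and (-83, 65) mm. The third seems to lie on its side. I worked out that its centre must be below the plate but did not measure it.
- **Cover:** it met its stop with about 18 N on the tool. Afterwards its edge matched the position for "shut" to within about 1 to 3 pixels in the side view.
- **Jar caps and other things:** both jar caps are still flat on the plate where they started. In the last side view the other things on the desk look unmoved, judged by eye only. The arm ended clear, with about 1 N on the tool.

No check failed or disagreed.

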